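Feed a block along the jig fence with a push stick

ROBOT

A 6-joint arm with a two-finger parallel gripper is mounted at the origin on a cart in front of the work surface, level with it; the furniture and walls round the work are solid. World frame = base frame: x ahead of the robot, y to its left, z up, the work surface at z = 0. Lengths are in mm, angles in rad, forces in N, time in s.
With the tool pointing down it reaches from about 350 to 775 mm from the base axis. Payload 7.3 kg.
Tool frame: the origin (TCP) lies at the very end of the fingers, on their centre line; the grasp point (between the pads) lies 19 mm behind it; z points along the fingers, y is the line along which they close (so a half turn about z gives the same grasp; the last joint's range is limited). The gripper opens to 92 mm and grips with 3 to 60 N. Pads are 19 mm wide; open, the fingers measure 130 mm over their backs; the gripper's body (75 mm by 190 mm) begins 47 mm behind the grasp point.
Start: joints at [-1.49, 0.342, 1.524, -0, 1.275, -0.146], TCP at [118.073, -511.57, 226.741] pointing down, gripper open.
Joint ranges: [-2.53, 2.53], [-0.77, 2.02], [0.04, 2.7], [-1, 4.14], [0.28, 2.66], [-3.11, 3.11]. Speed limits (rad/s): [2.57, 2.57, 3.14, 3.14, 3.14, 3.14].

INTERFACE

Orientations are given as [roll, pitch, yaw] about the fixed x, y, z axes, in that order (R = Rz(yaw) Ry(pitch) Rx(roll)).
In Python, from plant import get_obs, vision, workorder gives the robot as it stands.
- The arm moves only by the shell command python3 -m pendant 'ROWS' [OPENING]. ROWS is a JSON object of lists of equal length, an entry for each row: "dp": the shift along the tool's x, y, z in m, a list of three; "rotation": the turn, a rotation vector about the tool's x, y, z in rad, a list of three. A call has 1 to 8 rows; each row is the pose to reach, as a shift and turn from the pose commanded when the call began, along the tool's axes at that moment; what a row does not reach only later rows make up. A row lasts 1/8 s, in which the tool goes at most 62.5 mm and 10.7 degrees, less where a joint would pass 70% of its speed; a pose out of reach is approached as far as the arm can. A call with a gripper value outside its range is refused whole. OPENING is the finger opening in m, from 0 to 0.0918, set as the call begins (- or left out, the last holds). The fingers move at their own pace and stop on an object; the grip force is fixed at half the most. Time passes only in rows, so rows that repeat a pose let the fingers close. It gives the time, the measured TCP pose, the force, the opening and the grip force at its end, in the units of the state.
- get_obs(): the state, without advancing time (a new reading comes with each control period).
- vision.capture(name): name is "side" or "top"; returns a dict with "pixels" (420x560x3 uint8, red, green, blue), "vfov" (degrees; the focal length in pixels is half the picture's height over the tangent of half this angle, whatever the lens; pixels are square), "cx", "cy" (the principal point, pixels), "dist" ([k1, k2, p1, p2, k3] as OpenCV has them; the pictures are not rectified), "pose" (4x4, takes a point from camera to world coordinates). Camera axes: x right, y up, looking along -z (the intrinsics and any distortion apply to the point x, -y, -z); pixel columns grow to the right and rows downward; lengths in mm; the calibration is good to about 2 mm. A picture is of the moment at which its call begins. There is no depth.
- workorder.close_job(): hands the job in; it is judged then, once.
The state is a dict: "time": time; "joint_positions": joint angles; "dq": joint speeds; "tau": joint torques, N m; "tool_pos": TCP position; "tcp_rot": TCP orientation; "contact_force": force on the tool from outside, world axes, zero at the start; "moment": the same for the moment, N m; "grip_width": finger opening in mm; "finger_force": force on a finger pad.
Only numpy, scipy, OpenCV 4.12 (cv2) and the standard library are available. Lean on these libraries where they do the work, as an engineer would, in place of code of your own. Each camera call takes 0.05 s, during which the arm holds its last target. There are 200 camera calls.

TASK

Take the push stick by its upright grip and, with the corner of the pine block caught in its notch, bring the block flat against the fence near where it lies, then feed it along the fence, kept lightly pressed on it all the way, until it meets the end stop, and bear it firmly, about 10 N each way, into the corner of stop and fence. Touch the block only with the stick, never push harder than 20 N, and keep your hand off the block. Leave the block there and lay the stick flat on the trolley top, clear of the jig.

Things in the scene. Friction and masses are not known exactly. Their poses are not given: they have to be found in the camera images.
- jig_board: Fixed plywood jig board, 180 (x) x 340 (y) x 12 mm, flat on the trolley top. Origin: centre of its underside; its top is 12 mm up. Its +y is the feed direction, towards the end stop; the fence stands along its +x side. A rim 45 mm high edges the trolley top, on the right at world y = -0.367 m: keep hand and stick clear of it.
- fence: Two fixed studs with black knobs, and the aluminium fence bar they clamp (20 x 320 mm, top 27.5 mm above the board). Origin at the board's x = +70 mm, y = 0, z = 12 mm; axes as the board's. The guiding face looks to -x, parallel to y, nominally at x = -40 mm here, but the bar is clamped in slots up to 4 mm either way, which this pose does not show: find it by feel. Rigid.
- end_stop: Fixed stud with black knob, and the aluminium stop plate it clamps (56 x 12 mm, top 25.5 mm above the board). Origin at the board's x = -5 mm, y = +150 mm, z = 12 mm; axes as the board's. The stopping face looks to -y, nominally at y = -25 mm here, but is clamped in a slot up to 4 mm either way, which this pose does not show: find it by feel. Rigid.
- block: Loose pine block, 44 (x) x 85 (y) x 28 mm, 50 to 110 g, on the jig board off the fence, a little askew. Origin: centre of its underside. It is to slide with its long +x side on the fence, +y end foremost. Its trailing outer upright corner, at x = -22, y = -42 mm, is the one to push.
- push_stick: Loose wooden push stick, 160 g, flat on the trolley right of the jig. Origin: centre of underside below the grip's middle. Sole 18 mm thick, 34 mm wide, from a heel (22 mm thick) at x = -78 mm to the notched head at +x (54 mm wide). Upright grip on top: 26 mm wide (y), 86 mm long (x, centred on the origin), 18 to 56 mm up. It balances at the grip's middle.
- notch (a point): Apex of the V notch (110 degrees, opening to the stick's +x) in the stick's head, at x = +100 mm, y = 0 of the stick, 9 mm above its underside; prongs 30 mm long, tips at x = 117 mm. With the stick's +x at 45 degrees between the board's +y and +x, the notch takes the block's corner and pushes along and onto the fence. Carry the underside a few mm above the board.
- tape_measure: Black tape measure, 83 x 87 x 41 mm, left of the jig; leave alone. Origin: centre of underside.
- angle_bracket: Zinc angle bracket, 32 x 60 x 60 mm, standing left of the jig; leave alone. Origin: centre of underside.
- glue_bottle: Glue bottle, 44 mm across, 147 mm tall, standing far right; leave alone. Origin: centre of underside.
There are look-alikes about, which are no part of the job. There is more than one size of the push_stick; the one meant has the size given above.

How it is judged:
By the outcome, as a careful person would: the job done as asked, in the order asked, and still so for the second after the job is handed in, with the robot touching nothing.
It also fails if it takes over 72 s, if anything falls off the work surface, if the arm or the gripper's body presses on something with over 40 N, if the wrist force passes 120 N, or if a joint passes its speed limit or range.

## Working session

There is one attempt and no reset: what is moved stays moved. The work goes in short steps, Python scripts to look and compute and a shell command to move; the robot and the scene stay as the last step left them, time stands still between calls to the robot, and variables do not carry over. Pictures are saved under pics/ and viewed, at most 10 in all, crops included, and the job is handed in when it is done.

```bash
ls; mkdir -p pics
python3 - <<'E'
from plant import get_obs, vision
import cv2,numpy as np
for n in("top","side"):
    c=vision.capture(n); cv2.imwrite(f"pics/{n}0.png",c["pixels"][:,:,::-1]); np.savez(f"{n}0.npz",**c)
    print(n,c["vfov"],c["cx"],c["cy"],c["dist"],np.round(c["pose"],3).tolist())
print(get_obs())
E
```

```text
pics
top 56.986418181797774 279.96240111488095 210.02796925881333 [-0.06796691  0.          0.          0.          0.        ] [[-0.02, 0.998, -0.062, 432.191], [-1.0, -0.02, 0.003, 9.31], [0.001, 0.062, 0.998, 1119.435], [0.0, 0.0, 0.0, 1.0]]
side 49.08752391629909 281.899935723081 214.74448237832988 [-0.08846133  0.          0.          0.          0.        ] [[-0.892, 0.227, -0.39, 35.28], [-0.451, -0.451, 0.77, 969.959], [-0.002, 0.863, 0.505, 681.052], [0.0, 0.0, 0.0, 1.0]]
{'time': 0.1, 'joint_positions': array([-1.48998876e+00,  3.42650506e-01,  1.52493272e+00,  3.35815739e-05,
        1.27538897e+00, -1.46015608e-01]), 'dq': array([ 0.00058757, -0.00186994, -0.0020603 , -0.00088359, -0.00100838,
       -0.00050581]), 'tau': array([ 1.67834471e-03, -4.32004452e+01, -2.44693869e+01,  7.18878047e-02,
        5.26035775e-02, -4.65901928e-05]), 'tool_pos': array([ 118.05777606, -511.18054509,  226.11185808]), 'tcp_rot': array([-3.14023246e+00, -2.32491529e-04,  2.26813219e-01]), 'contact_force': array([-0.52890006, -0.77957565,  0.8303167 ]), 'moment': array([-0.00268646, -0.0138178 ,  0.02245968]), 'finger_force': 0.0, 'grip_width': 91.74655330473335}
```

View pics/top0.png

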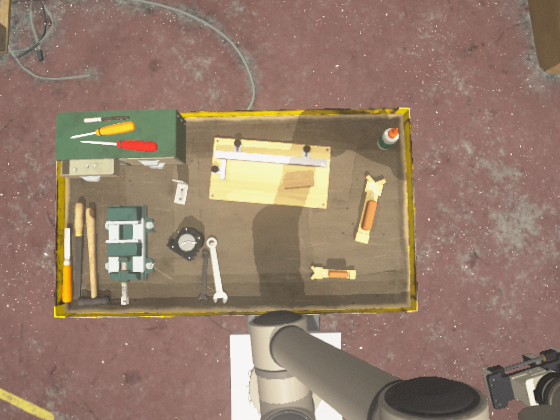

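View pics/side0.png

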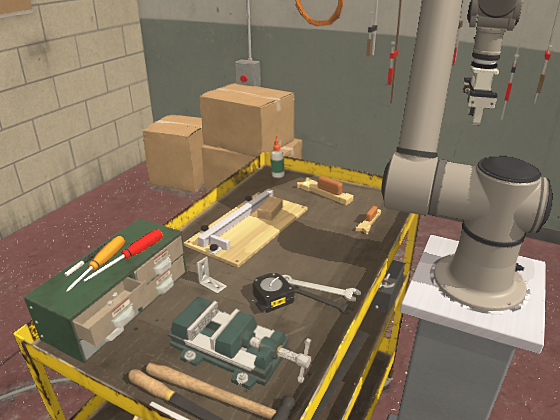

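Top view: the board is at (210–330, 138–207), with the fence along its upper (far, +x) side, the stop at left (220,168) and the block at (299,180). There are two push sticks: A, with its grip at (369,215), is about 65 px (≈188 mm) long. B, at (333,273), is about 45 px (≈130 mm). A fits the 195 mm given. I'll confirm it with a crop.

```bash
cat > h.py <<'E'
import numpy as np,cv2
def cal(c):
    f=c["pixels"].shape[0]/2/np.tan(np.radians(float(c["vfov"]))/2)
    return np.array([[f,0,float(c["cx"])],[0,f,float(c["cy"])],[0,0,1]]),np.array(c["dist"],float),np.array(c["pose"])
def ray(c,uv):
    K,d,T=cal(c); p=cv2.undistortPoints(np.array(uv,float).reshape(-1,1,2),K,d)[:,0]
    return T[:3,3],np.c_[p[:,0],-p[:,1],-np.ones(len(p))]@T[:3,:3].T
def plane(c,uv,z):
    o,r=ray(c,uv); return (o+r*((z-o[2])/r[:,2])[:,None])[:,:2]
def proj(c,P):
    K,d,T=cal(c); q=(np.array(P,float).reshape(-1,3)-T[:3,3])@T[:3,:3]
    return cv2.projectPoints(q*[1,-1,-1],np.zeros(3),np.zeros(3),K,d)[0][:,0]
E
python3 - <<'E'
import cv2,numpy as np
im=cv2.imread("pics/top0.png")
a=im[165:290,300:400]; b=im[130:215,203:338]
A=cv2.resize(a,None,fx=4,fy=4,interpolation=cv2.INTER_CUBIC);cv2.imwrite("pics/cropA.png",A)
B=cv2.resize(b,None,fx=5.9,fy=5.9,interpolation=cv2.INTER_CUBIC);cv2.imwrite("pics/cropB.png",B)
h=cv2.cvtColor(im,cv2.COLOR_BGR2HSV)
for n,(u,v) in dict(grip=(369,215),sole=(362,238),head=(375,183),block=(299,180),board=(250,190),board2=(320,190),table=(345,210),alu=(270,158)).items(): print(n,h[v,u],h[v+1,u+1])
E
```

```text
grip [ 16 150 242] [ 15 154 242]
sole [ 29  60 247] [ 30  62 247]
head [ 29  63 247] [ 29  63 247]
block [ 19 107 228] [ 19 114 223]
board [ 28  75 247] [ 29  66 247]
board2 [ 28  75 247] [ 28  78 247]
table [ 18  76 168] [ 17  77 168]
alu [ 15   2 247] [ 30   1 247]
```

View pics/cropA.png

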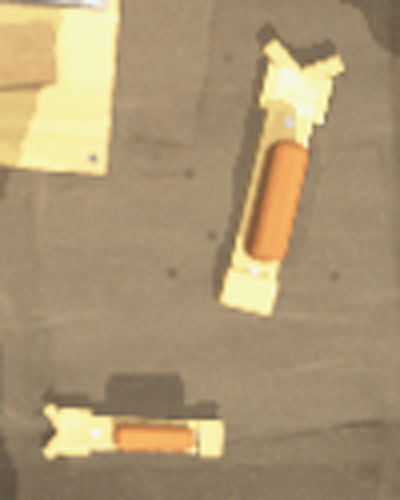

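View pics/cropB.png

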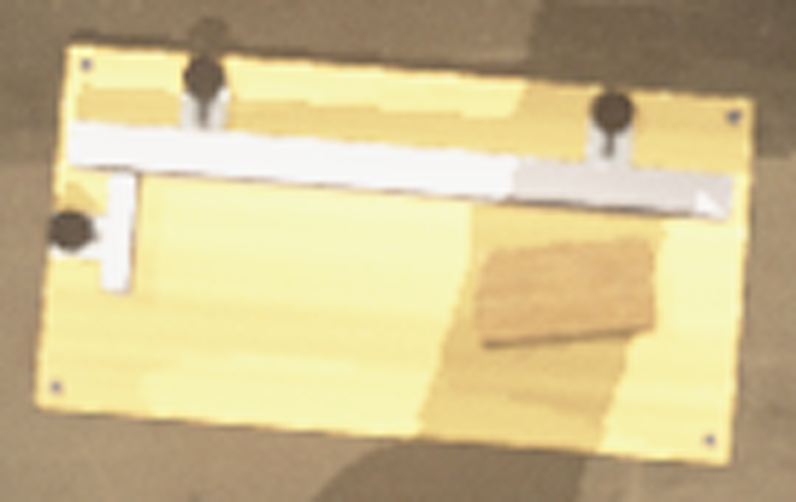

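The crops confirm stick A: V head at crop (300,60), orange grip at (278,200), heel at (245,300). B is the smaller look-alike. In the board crop, the corners are at (68,45), (755,98), (730,465) and (37,408), and the top of the block spans roughly (478–657, 237–345).

```bash
cat > meas.py <<'E'
import sys; from h import *
c=dict(np.load("top0.npz")); im=c["pixels"][:,:,::-1].copy()
h=cv2.cvtColor(im,cv2.COLOR_BGR2HSV)
def roi(m,u0,u1,v0,v1):
    r=np.zeros_like(m); r[v0:v1,u0:u1]=m[v0:v1,u0:u1]; return r
def big(m):
    cs=cv2.findContours(m,cv2.RETR_EXTERNAL,cv2.CHAIN_APPROX_NONE)[0]; return max(cs,key=cv2.contourArea)[:,0].astype(float)
def rect(P):
    (ce,s,a)=cv2.minAreaRect(P.astype(np.float32)); return np.round(ce,1),np.round(s,1),round(a,1),np.round(cv2.boxPoints((ce,s,a)),1).tolist()
grip=roi(cv2.inRange(h,(5,120,60),(20,255,255)),350,400,170,250)
print("grip z56",rect(plane(c,big(grip),56)))
st=roi(cv2.inRange(h,(22,30,215),(40,140,255)),350,400,165,250)|grip
P=plane(c,big(st),18); print("stick z18",rect(P))
bo=roi(cv2.inRange(h,(22,30,150),(40,160,255)),200,340,130,215)
bo=cv2.morphologyEx(bo,cv2.MORPH_CLOSE,np.ones((15,15)))
print("board z12",rect(plane(c,big(bo),12)))
s=5.9; U=lambda L:(np.array(L)+.5)/s-.5+[203,130]
B=plane(c,U([(68,45),(755,98),(730,465),(37,408)]),12); print("board hand",B.round(1).tolist(),B.mean(0),np.linalg.norm(B-np.roll(B,1,0),axis=1))
bl=roi(cv2.inRange(h,(10,88,100),(21,255,255)),278,320,165,195)
print("block z40 mask",rect(plane(c,big(bl),40)))
K=plane(c,U([(484,253),(652,237),(657,328),(480,340)]),40); print("block hand",K.round(1).tolist(),K.mean(0),np.linalg.norm(K-np.roll(K,1,0),axis=1))
# fence face (lower top edge) z=39.5, stop face z=37.5
F=plane(c,U([(70,165),(725,218)]),39.5); S=plane(c,U([(137,172),(130,293)]),37.5)
print("fence",F.round(1).tolist(),"stop",S.round(1).tolist())
V=lambda L:(np.array(L)+.5)/4-.5+[300,165]
H=plane(c,V([(265,38),(335,65),(226,303),(270,315),(297,80)]),18); print("tips,heel,apex",H.round(1).tolist())
print("heel-mid to tip-mid",(H[:2].mean(0)-H[2:4].mean(0)).round(1))
E
python3 meas.py
```

```text
grip z56 (array([ 479.5, -237.6]), array([31.6, 86.2]), 74.0, [[433.70001220703125, -240.89999389648438], [516.5999755859375, -264.70001220703125], [525.2999877929688, -234.3000030517578], [442.3999938964844, -210.5]])
stick z18 (array([ 495.2, -251.5]), array([ 56.7, 191.5]), 77.7, [[395.6000061035156, -258.70001220703125], [582.5999755859375, -299.6000061035156], [594.7999877929688, -244.3000030517578], [407.70001220703125, -203.3000030517578]])
board z12 (array([610.4,  33.8]), array([340.7, 181.2]), 84.2, [[502.8999938964844, -126.5], [683.0999755859375, -144.89999389648438], [717.7999877929688, 194.0], [537.5999755859375, 212.5]])
board hand [[716.9, 193.9], [683.3, -144.5], [502.4, -126.8], [537.2, 210.4]] [609.95391971  33.23328803] [180.47141271 339.98558577 181.75140037 338.99126715]
block z40 mask (array([576.8, -38.9]), array([98.6, 67.9]), 88.8, [[541.7999877929688, -87.5], [609.7999877929688, -88.9000015258789], [611.7999877929688, 9.600000381469727], [543.7999877929688, 11.0]])
block hand [[604.3, -8.8], [610.5, -89.2], [566.7, -90.4], [562.6, -6.0]] [586.03350657 -48.62974108] [41.79878622 80.61308541 43.79023955 84.48435423]
fence [[651.2, 188.7], [619.1, -124.5]] stop [[647.5, 156.8], [589.0, 160.7]]
tips,heel,apex [[598.6, -243.2], [578.2, -293.3], [409.1, -208.7], [399.8, -240.0], [567.8, -265.3]]
heel-mid to tip-mid [184.  -43.9]
```

```bash
cat > to.py <<'E'
# dp/rotation from the measured pose to world target x y z (mm) yaw(deg), tool straight down
import sys; from h import *; from plant import get_obs
from scipy.spatial.transform import Rotation as R
o=get_obs(); x,y,z,w=map(float,sys.argv[1:5])
A=R.from_euler("xyz",o["tcp_rot"]); B=R.from_euler("xyz",[np.pi,0,np.radians(w)])
print("dp mm",A.inv().apply(np.array([x,y,z])-o["tool_pos"]).round(1),"rot",(A.inv()*B).as_rotvec().round(3))
E
python3 -m pendant '{"dp":[[0.05,-0.022,0.0],[0.11,-0.048,0.0],[0.165,-0.073,0.01],[0.22,-0.098,0.03],[0.275,-0.123,0.05],[0.33,-0.147,0.075],[0.38,-0.17,0.1],[0.413,-0.184,0.117]],"rotation":[[0,0,0.05],[0,0,0.11],[0,0,0.17],[0,0,0.23],[0,0,0.3],[0,0,0.36],[0,0,0.42],[0,0,0.466]]}' 0.0918
python3 to.py 479.5 -239.5 110 -13.7
```

```text
time: 1.1
tool_pos: [480.3, -237.3, 108.3]
tcp_rot: [-3.141, 0.001, -0.239]
contact_force: [0.1, -1.0, 0.6]
grip_width: 91.7
finger_force: 0.0
dp mm [-0.2  2.4 -1.7] rot [-0.001  0.001 -0.   ]
```

```bash
python3 -m pendant '{"dp":[[0,0.0024,0.025],[0,0.0024,0.05],[0,0.0024,0.07],[0,0.0024,0.08],[0,0.0024,0.086],[0,0.0024,0.0865]],"rotation":[[0,0,0],[0,0,0],[0,0,0],[0,0,0],[0,0,0],[0,0,0]]}'
python3 - <<'E'
from h import *; from plant import vision
ims=[]
for n,z in(("side",1),("top",1)):
    c=vision.capture(n); np.savez(n+"1.npz",**c); u,v=proj(c,[479,-240,40])[0].astype(int)
    k=c["pixels"][max(v-50,0):v+50,max(u-60,0):u+60,::-1]; ims.append(cv2.resize(k,(390,325),interpolation=cv2.INTER_CUBIC))
cv2.imwrite("pics/g1.png",np.hstack(ims))
E
```

```text
time: 1.85
tool_pos: [478.6, -241.9, 23.3]
tcp_rot: [3.141, -0.0, -0.239]
contact_force: [0.5, -0.3, -0.1]
grip_width: 92.0
finger_force: 0.0
```

View pics/g1.png

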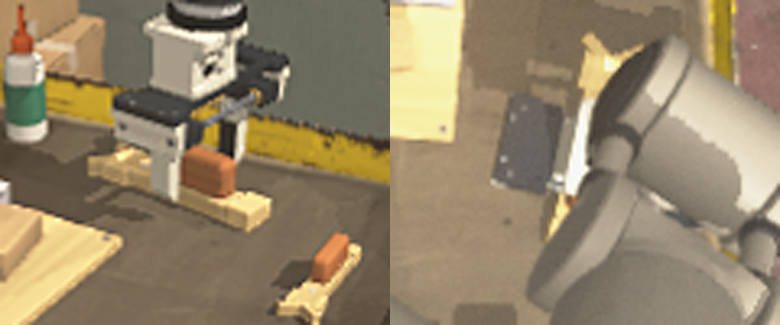

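The side crop (left half) shows the fingers straddling the orange grip at (208,172), clear of the sole. Next I close and lift.

```bash
python3 -m pendant '{"dp":[[0,0,0.001],[0,0,0.001],[0,0,0.001],[0,0,0.001],[0,0,0.001],[0,0,0.001],[0,0,0.001],[0,0,0.001]],"rotation":[[0,0,0],[0,0,0],[0,0,0],[0,0,0],[0,0,0],[0,0,0],[0,0,0],[0,0,0]]}' 0.0
python3 -m pendant '{"dp":[[0,0,-0.01],[0,0,-0.03],[0,0,-0.045],[0,0,-0.05]],"rotation":[[0,0,0],[0,0,0],[0,0,0],[0,0,0]]}'
```

```text
time: 2.95
tool_pos: [478.6, -241.7, 22.2]
tcp_rot: [3.142, 0.0, -0.239]
contact_force: [-0.5, 0.6, -0.1]
grip_width: 25.8
finger_force: 29.7
time: 3.45
tool_pos: [479.0, -242.1, 73.5]
tcp_rot: [3.141, -0.002, -0.239]
contact_force: [-0.5, -0.0, -2.2]
grip_width: 26.2
finger_force: 29.7
```

```bash
python3 to.py 471.6 -180.2 72.5 43
```

```text
dp mm [-21.9 -58.4   0.9] rot [ 0.002 -0.001 -0.99 ]
```

```bash
python3 -m pendant '{"dp":[[-0.002,-0.006,0],[-0.005,-0.014,0],[-0.008,-0.022,0],[-0.012,-0.031,0],[-0.015,-0.040,0],[-0.018,-0.049,0],[-0.021,-0.056,0],[-0.022,-0.058,0.001]],"rotation":[[0,0,-0.1],[0,0,-0.24],[0,0,-0.38],[0,0,-0.52],[0,0,-0.67],[0,0,-0.81],[0,0,-0.93],[0,0,-0.99]]}'
cat > notch.py <<'E'
import sys; from h import *; from plant import vision,get_obs
n=sys.argv[1]; ims=[]; o=get_obs(); p=o["tool_pos"]; w=o["tcp_rot"][2]; print(p.round(1),np.degrees(w).round(2))
ax=np.array([np.cos(w),np.sin(w),0]); und=p[2]-22.2
for v in("side","top"):
    c=vision.capture(v); np.savez(v+n+".npz",**c)
    ap=p*[1,1,0]+[0,0,und+18]+100*ax; u,r=proj(c,ap)[0]; print(v,"expected apex px",u.round(1),r.round(1))
    s=5; u0,r0=int(u)-39,int(r)-40
    k=cv2.resize(c["pixels"][r0:r0+80,u0:u0+78,::-1],None,fx=s,fy=s,interpolation=cv2.INTER_CUBIC)
    cv2.circle(k,(int((u-u0+.5)*s),int((r-r0+.5)*s)),3,(255,0,255),-1); print(u0,r0); ims.append(k)
cv2.imwrite(f"pics/n{n}.png",np.hstack(ims))
E
python3 notch.py 2
```

```text
time: 4.45
tool_pos: [470.6, -179.6, 71.0]
tcp_rot: [-3.141, 0.0, 0.754]
contact_force: [-0.4, -0.4, -1.2]
grip_width: 26.6
finger_force: 29.7
[ 470.6 -179.6   71. ] 43.19
side expected apex px 294.2 189.7
255 149
top expected apex px 322.6 192.2
283 152
```

View pics/n2.png

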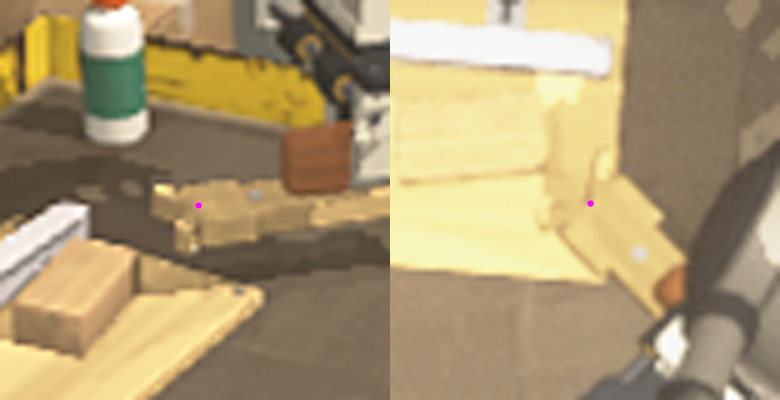

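The expected apex falls on the seen notch in both halves, at (198,205) side and (590,203) top, so the grasp model holds within about 2 mm. The block lies ahead of it. Now I make a board-frame helper.

```bash
cat > st.py <<'E'
# state in board axes; optional args dX dY dyaw(deg) dz: shift of the notch apex -> tool dp/rot
import sys; from h import *; from plant import get_obs
T=np.radians(-5.75); O=np.array([610,33.5])
def Rm(a): return np.array([[np.cos(a),-np.sin(a)],[np.sin(a),np.cos(a)]])
o=get_obs(); p=o["tool_pos"]; w=o["tcp_rot"][2]; B=Rm(T).T
ap=B@(p[:2]+100*np.array([np.cos(w),np.sin(w)])-O)
print("t",round(o["time"],2),"apex",ap.round(1),"yaw_b",np.degrees(w-T).round(1),"under",(p[2]-22.2).round(1),"F_b",(B@o["contact_force"][:2]).round(1),"Fz",o["contact_force"][2].round(1),"tilt",o["tcp_rot"][:2].round(3))
if len(sys.argv)>1:
    X,Y,d,z=map(float,sys.argv[1:5]); d=np.radians(d); e=lambda a:np.array([np.cos(a),np.sin(a)])
    s=Rm(T)@[X,Y]-100*e(w+d)+100*e(w)   # world shift of tcp
    q=Rm(w).T@s; print("dp mm",q[0].round(1),(-q[1]).round(1),-z,"rot z",-d.round(3))
E
python3 st.py 0 0 -4.4 -32.8; python3 st.py 8 8 0 0
```

```text
t 4.55 apex [ -51.5 -150.9] yaw_b 48.8 under 48.7 F_b [-0.2  0. ] Fz -1.8 tilt [-3.141  0.   ]
dp mm 0.3 -7.7 32.8 rot z 0.077
t 4.55 apex [ -51.5 -150.9] yaw_b 48.8 under 48.7 F_b [-0.2  0. ] Fz -1.8 tilt [-3.141  0.   ]
dp mm 11.3 0.8 -0.0 rot z -0.0
```

```bash
python3 -m pendant '{"dp":[[0,-0.003,0.008],[0,-0.006,0.018],[0,-0.008,0.026],[0,-0.008,0.031],[0,-0.008,0.0325],[0,-0.008,0.0325]],"rotation":[[0,0,0.03],[0,0,0.06],[0,0,0.077],[0,0,0.077],[0,0,0.077],[0,0,0.077]]}'
python3 st.py 14 14 0 0
```

```text
time: 5.3
tool_pos: [465.6, -174.4, 38.7]
tcp_rot: [3.141, -0.0, 0.674]
contact_force: [-0.3, -0.5, -1.5]
grip_width: 26.1
finger_force: 29.7
t 5.3 apex [ -51.3 -151.4] yaw_b 44.4 under 16.5 F_b [-0.2 -0.6] Fz -1.5 tilt [ 3.141 -0.   ]
dp mm 19.8 -0.2 -0.0 rot z -0.0
```

```bash
python3 -m pendant '{"dp":[[0.005,0,0.001],[0.012,0,0.001],[0.018,0,0.001],[0.022,0,0.001],[0.025,0,0.001],[0.027,0,0.001],[0.027,0,0.001],[0.027,0,0.001]],"rotation":[[0,0,0],[0,0,0],[0,0,0],[0,0,0],[0,0,0],[0,0,0],[0,0,0],[0,0,0]]}'
python3 st.py 5 5 -3 0; python3 notch.py 3
```

```text
time: 6.3
tool_pos: [486.5, -157.6, 37.7]
tcp_rot: [3.142, 0.0, 0.674]
contact_force: [-0.2, -0.3, -1.7]
grip_width: 26.2
finger_force: 29.7
t 6.3 apex [ -32.3 -132.6] yaw_b 44.4 under 15.5 F_b [-0.2 -0.3] Fz -1.7 tilt [3.142 0.   ]
dp mm 7.2 -5.3 -0.0 rot z 0.052
[ 486.5 -157.6   37.7] 38.6
side expected apex px 285.2 200.5
246 160
top expected apex px 315.4 186.2
276 146
```

View pics/n3.png

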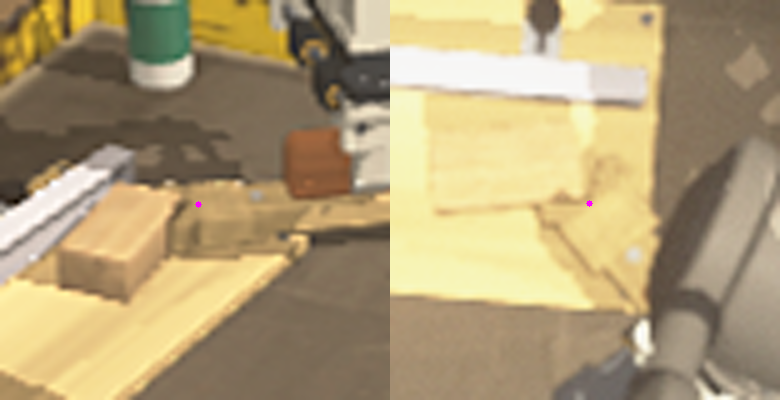

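The corner sits in the notch (top half, block corner about (583,202), apex at (589,203)). Now I push towards the fence while turning the stick slightly.

```bash
python3 st.py 8 8 -5 0; python3 -m pendant '{"dp":[[0.001,-0.001,0],[0.003,-0.002,0],[0.005,-0.004,0],[0.007,-0.0055,0],[0.009,-0.007,0],[0.011,-0.0085,0],[0.011,-0.0085,0],[0.011,-0.0085,0]],"rotation":[[0,0,0.01],[0,0,0.025],[0,0,0.04],[0,0,0.055],[0,0,0.07],[0,0,0.087],[0,0,0.087],[0,0,0.087]]}'
python3 st.py 6 4 -4 0
```

```text
t 6.4 apex [ -32.3 -132.6] yaw_b 44.3 under 15.5 F_b [-0.3  0.3] Fz -2.1 tilt [-3.142  0.   ]
dp mm 11.7 -8.8 -0.0 rot z 0.087
time: 7.4
tool_pos: [490.0, -144.0, 37.7]
tcp_rot: [3.141, -0.0, 0.587]
contact_force: [0.3, 0.2, -1.9]
grip_width: 25.7
finger_force: 29.7
t 7.4 apex [ -24.4 -125.2] yaw_b 39.4 under 15.5 F_b [0.3 0.2] Fz -1.9 tilt [ 3.141 -0.   ]
dp mm 7.4 -6.3 -0.0 rot z 0.07
```

```bash
python3 st.py 4 4 -4.5 0; python3 -m pendant '{"dp":[[0.001,-0.001,0],[0.002,-0.002,0],[0.003,-0.004,0],[0.004,-0.006,0],[0.005,-0.0078,0],[0.0055,-0.0078,0],[0.0055,-0.0078,0]],"rotation":[[0,0,0.015],[0,0,0.03],[0,0,0.045],[0,0,0.06],[0,0,0.078],[0,0,0.078],[0,0,0.078]]}'
python3 st.py 2 2 0 0;python3 st.py 2 0 0 0
```

```text
t 7.4 apex [ -24.4 -125.2] yaw_b 39.4 under 15.5 F_b [0.3 0.2] Fz -1.9 tilt [ 3.141 -0.   ]
dp mm 5.9 -8.4 -0.0 rot z 0.079
time: 8.28
tool_pos: [489.8, -134.2, 37.6]
tcp_rot: [-3.141, 0.001, 0.509]
contact_force: [-3.4, 1.3, -0.8]
grip_width: 25.9
finger_force: 29.9
t 8.28 apex [ -20.9 -121.6] yaw_b 34.9 under 15.4 F_b [-3.5  1. ] Fz -0.8 tilt [-3.141e+00  1.000e-03]
dp mm 2.8 -0.5 -0.0 rot z -0.0
t 8.28 apex [ -20.9 -121.6] yaw_b 34.9 under 15.4 F_b [-3.5  1. ] Fz -0.8 tilt [-3.141e+00  1.000e-03]
dp mm 1.6 1.1 -0.0 rot z -0.0
```

```bash
python3 st.py 0.5 5 5 0
```

```text
t 8.28 apex [ -20.9 -121.6] yaw_b 34.9 under 15.4 F_b [-3.5  1. ] Fz -0.8 tilt [-3.141e+00  1.000e-03]
dp mm 3.7 4.9 -0.0 rot z -0.087
```

```bash
python3 -m pendant '{"dp":[[0.0006,0.0008,0],[0.0012,0.0016,0],[0.0018,0.0024,0],[0.0024,0.0032,0],[0.003,0.004,0],[0.0036,0.0049,0],[0.0036,0.0049,0],[0.0036,0.0049,0]],"rotation":[[0,0,-0.014],[0,0,-0.028],[0,0,-0.043],[0,0,-0.057],[0,0,-0.071],[0,0,-0.087],[0,0,-0.087],[0,0,-0.087]]}'
python3 st.py; python3 notch.py 4
```

```text
time: 9.28
tool_pos: [495.7, -137.0, 37.7]
tcp_rot: [3.141, -0.0, 0.596]
contact_force: [0.4, -0.3, -1.0]
grip_width: 26.1
finger_force: 29.9
t 9.28 apex [ -19.9 -116.9] yaw_b 39.9 under 15.5 F_b [ 0.4 -0.2] Fz -1.0 tilt [ 3.141 -0.   ]
[ 495.7 -137.    37.7] 34.13
side expected apex px 278.8 201.5
239 161
top expected apex px 310.2 181.4
271 141
```

View pics/n4.png

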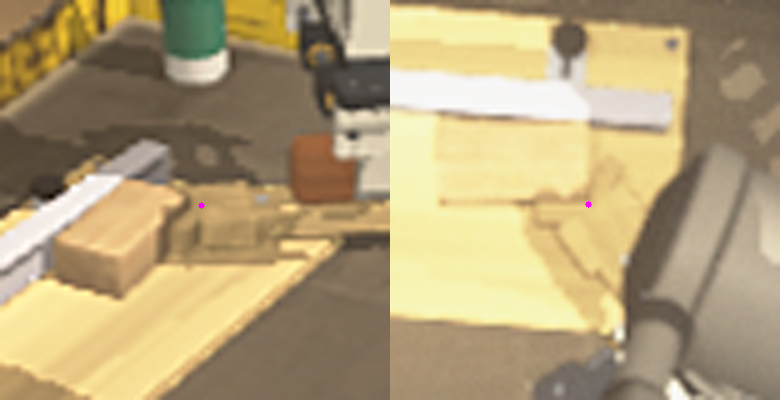

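The block is nearly flush on the fence: top half, block edge (440,112)–(590,122) against the fence edge (395,105)–(668,130), about 1° apart. I bring the stick to 45°, press lightly and start the feed.

```bash
python3 st.py 1.5 4 4 0; python3 -m pendant '{"dp":[[0.001,0.001,0],[0.002,0.002,0],[0.003,0.003,0],[0.0035,0.004,0],[0.0038,0.005,0],[0.0038,0.005,0],[0.0038,0.005,0]],"rotation":[[0,0,-0.015],[0,0,-0.03],[0,0,-0.045],[0,0,-0.06],[0,0,-0.07],[0,0,-0.07],[0,0,-0.07]]}'
python3 st.py 1 4 0 0
```

```text
t 9.38 apex [ -19.9 -117. ] yaw_b 39.9 under 15.5 F_b [0.3 0.1] Fz -1.4 tilt [3.141 0.   ]
dp mm 4.0 4.9 -0.0 rot z -0.07
time: 10.25
tool_pos: [501.7, -139.0, 37.7]
tcp_rot: [3.141, -0.0, 0.666]
contact_force: [-0.8, 0.1, -1.2]
grip_width: 26.0
finger_force: 29.9
t 10.25 apex [ -18.4 -113.2] yaw_b 43.9 under 15.5 F_b [-0.8 -0. ] Fz -1.2 tilt [ 3.141 -0.   ]
dp mm 3.5 -2.2 -0.0 rot z -0.0
```

```bash
python3 -m pendant '{"dp":[[0.0009,-0.0006,0],[0.0018,-0.0011,0],[0.0026,-0.0017,0],[0.0035,-0.0022,0],[0.0035,-0.0022,0],[0.0035,-0.0022,0]],"rotation":[[0,0,0],[0,0,0],[0,0,0],[0,0,0],[0,0,0],[0,0,0]]}'
python3 st.py 0.5 0 0 0
```

```text
time: 11.0
tool_pos: [502.7, -135.1, 37.6]
tcp_rot: [-3.141, 0.0, 0.666]
contact_force: [-3.6, -1.9, -0.7]
grip_width: 25.6
finger_force: 29.9
t 11.0 apex [ -17.8 -109.2] yaw_b 43.9 under 15.4 F_b [-3.4 -2.3] Fz -0.7 tilt [-3.141  0.   ]
dp mm 0.4 0.3 -0.0 rot z -0.0
```

```bash
python3 -m pendant '{"dp":[[0.0009,-0.0009,0],[0.0017,-0.0018,0],[0.0026,-0.0027,0],[0.0035,-0.0036,0],[0.0043,-0.0045,0],[0.0052,-0.0054,0],[0.0061,-0.0063,0],[0.0069,-0.0072,0]],"rotation":[[0,0,0],[0,0,0],[0,0,0],[0,0,0],[0,0,0],[0,0,0],[0,0,0],[0,0,0]]}'
python3 st.py
```

```text
time: 12.0
tool_pos: [503.7, -125.2, 37.7]
tcp_rot: [-3.141, 0.0, 0.666]
contact_force: [-4.2, -2.7, -0.5]
grip_width: 25.8
finger_force: 29.9
t 12.0 apex [-17.8 -99.2] yaw_b 43.9 under 15.5 F_b [-3.9 -3.1] Fz -0.5 tilt [-3.141  0.   ]
```

```bash
python3 -m pendant '{"dp":[[0.0017,-0.0018,0],[0.0035,-0.0036,0],[0.0052,-0.0054,0],[0.0069,-0.0072,0],[0.0087,-0.009,0],[0.0104,-0.0108,0],[0.0121,-0.0126,0],[0.0139,-0.0144,0]],"rotation":[[0,0,0],[0,0,0],[0,0,0],[0,0,0],[0,0,0],[0,0,0],[0,0,0],[0,0,0]]}'
python3 st.py
```

```text
time: 13.0
tool_pos: [505.8, -105.1, 37.7]
tcp_rot: [-3.141, 0.0, 0.666]
contact_force: [-4.5, -3.1, -0.3]
grip_width: 26.1
finger_force: 29.9
t 13.0 apex [-17.7 -79. ] yaw_b 43.9 under 15.5 F_b [-4.2 -3.5] Fz -0.3 tilt [-3.141  0.   ]
```

Steady at about 4 N on the fence, so the feed continues.

```bash
python3 -m pendant '{"dp":[[0.0017,-0.0018,0],[0.0035,-0.0036,0],[0.0052,-0.0054,0],[0.0069,-0.0072,0],[0.0087,-0.009,0],[0.0104,-0.0108,0],[0.0121,-0.0126,0],[0.0139,-0.0144,0]],"rotation":[[0,0,0],[0,0,0],[0,0,0],[0,0,0],[0,0,0],[0,0,0],[0,0,0],[0,0,0]]}'
python3 st.py
```

```text
time: 14.0
tool_pos: [507.8, -85.2, 37.7]
tcp_rot: [-3.141, 0.0, 0.666]
contact_force: [-4.9, -3.5, -0.2]
grip_width: 26.4
finger_force: 29.9
t 14.0 apex [-17.7 -59. ] yaw_b 43.9 under 15.5 F_b [-4.5 -4. ] Fz -0.2 tilt [-3.141  0.   ]
```

```bash
python3 -m pendant '{"dp":[[0.0017,-0.0018,0],[0.0035,-0.0036,0],[0.0052,-0.0054,0],[0.0069,-0.0072,0],[0.0087,-0.009,0],[0.0104,-0.0108,0],[0.0121,-0.0126,0],[0.0139,-0.0144,0]],"rotation":[[0,0,0],[0,0,0],[0,0,0],[0,0,0],[0,0,0],[0,0,0],[0,0,0],[0,0,0]]}'
python3 st.py
```

```text
time: 15.0
tool_pos: [509.9, -65.3, 37.6]
tcp_rot: [-3.141, 0.0, 0.666]
contact_force: [-4.6, -3.4, -0.2]
grip_width: 25.7
finger_force: 29.9
t 15.0 apex [-17.7 -39. ] yaw_b 43.9 under 15.4 F_b [-4.2 -3.9] Fz -0.2 tilt [-3.141  0.   ]
```

```bash
python3 -m pendant '{"dp":[[0.0017,-0.0018,0],[0.0035,-0.0036,0],[0.0052,-0.0054,0],[0.0069,-0.0072,0],[0.0087,-0.009,0],[0.0104,-0.0108,0],[0.0121,-0.0126,0],[0.0139,-0.0144,0]],"rotation":[[0,0,0],[0,0,0],[0,0,0],[0,0,0],[0,0,0],[0,0,0],[0,0,0],[0,0,0]]}'
python3 st.py
```

```text
time: 16.0
tool_pos: [511.9, -45.3, 37.6]
tcp_rot: [-3.141, 0.0, 0.666]
contact_force: [-4.0, -3.5, -0.4]
grip_width: 25.7
finger_force: 29.9
t 16.0 apex [-17.7 -18.9] yaw_b 43.9 under 15.4 F_b [-3.7 -3.9] Fz -0.4 tilt [-3.141  0.   ]
```

```bash
python3 -m pendant '{"dp":[[0.0017,-0.0018,0],[0.0035,-0.0036,0],[0.0052,-0.0054,0],[0.0069,-0.0072,0],[0.0087,-0.009,0],[0.0104,-0.0108,0],[0.0121,-0.0126,0],[0.0139,-0.0144,0]],"rotation":[[0,0,0],[0,0,0],[0,0,0],[0,0,0],[0,0,0],[0,0,0],[0,0,0],[0,0,0]]}'
python3 st.py
```

```text
time: 17.0
tool_pos: [513.9, -25.4, 37.6]
tcp_rot: [-3.141, 0.0, 0.666]
contact_force: [-4.5, -3.2, 0.8]
grip_width: 25.6
finger_force: 29.9
t 17.0 apex [-17.6   1.1] yaw_b 43.9 under 15.4 F_b [-4.2 -3.7] Fz 0.8 tilt [-3.141  0.   ]
```

```bash
python3 -m pendant '{"dp":[[0.0017,-0.0018,0],[0.0035,-0.0036,0],[0.0052,-0.0054,0],[0.0069,-0.0072,0],[0.0078,-0.0081,0],[0.0087,-0.009,0],[0.0095,-0.0099,0],[0.0104,-0.0108,0]],"rotation":[[0,0,0],[0,0,0],[0,0,0],[0,0,0],[0,0,0],[0,0,0],[0,0,0],[0,0,0]]}'
python3 st.py; python3 st.py 0 4 0 0
```

```text
time: 18.0
tool_pos: [515.4, -10.6, 37.6]
tcp_rot: [-3.141, 0.0, 0.666]
contact_force: [-5.4, -3.0, -0.8]
grip_width: 26.1
finger_force: 29.9
t 18.0 apex [-17.6  16. ] yaw_b 43.9 under 15.4 F_b [-5.1 -3.5] Fz -0.8 tilt [-3.141  0.   ]
t 18.0 apex [-17.6  16. ] yaw_b 43.9 under 15.4 F_b [-5.1 -3.5] Fz -0.8 tilt [-3.141  0.   ]
dp mm 2.8 -2.9 -0.0 rot z -0.0
```

```bash
python3 -m pendant '{"dp":[[0.0014,-0.0014,0],[0.0028,-0.0029,0],[0.0042,-0.0043,0],[0.0055,-0.0058,0],[0.0069,-0.0072,0],[0.0083,-0.0086,0],[0.0097,-0.0101,0],[0.0111,-0.0115,0]],"rotation":[[0,0,0],[0,0,0],[0,0,0],[0,0,0],[0,0,0],[0,0,0],[0,0,0],[0,0,0]]}'
python3 st.py
```

```text
time: 19.0
tool_pos: [517.1, 5.3, 37.7]
tcp_rot: [-3.141, 0.0, 0.666]
contact_force: [-3.4, -4.1, 0.6]
grip_width: 25.9
finger_force: 29.9
t 19.0 apex [-17.6  32. ] yaw_b 43.9 under 15.5 F_b [-3.  -4.4] Fz 0.6 tilt [-3.141  0.   ]
```

```bash
python3 -m pendant '{"dp":[[0.0004,-0.0004,0],[0.0009,-0.0009,0],[0.0013,-0.0013,0],[0.0017,-0.0018,0],[0.0021,-0.0022,0],[0.0024,-0.0025,0]],"rotation":[[0,0,0],[0,0,0],[0,0,0],[0,0,0],[0,0,0],[0,0,0]]}'
python3 st.py
```

```text
time: 19.75
tool_pos: [517.4, 8.7, 37.6]
tcp_rot: [-3.141, 0.0, 0.666]
contact_force: [-3.8, -3.6, 0.2]
grip_width: 25.6
finger_force: 29.9
t 19.75 apex [-17.6  35.4] yaw_b 43.9 under 15.4 F_b [-3.4 -4. ] Fz 0.2 tilt [-3.141  0.   ]
```

```bash
python3 -m pendant '{"dp":[[0.0003,-0.0003,0],[0.0006,-0.0006,0],[0.0009,-0.0009,0],[0.0012,-0.0012,0],[0.0014,-0.0014,0]],"rotation":[[0,0,0],[0,0,0],[0,0,0],[0,0,0],[0,0,0]]}'
python3 st.py
```

```text
time: 20.38
tool_pos: [517.6, 10.7, 37.7]
tcp_rot: [-3.141, 0.0, 0.666]
contact_force: [-4.2, -2.8, 0.1]
grip_width: 25.6
finger_force: 29.9
t 20.38 apex [-17.6  37.4] yaw_b 43.9 under 15.5 F_b [-3.9 -3.2] Fz 0.1 tilt [-3.141  0.   ]
```

```bash
python3 -m pendant '{"dp":[[0.0003,-0.0003,0],[0.0006,-0.0006,0],[0.0009,-0.0009,0],[0.0011,-0.0011,0]],"rotation":[[0,0,0],[0,0,0],[0,0,0],[0,0,0]]}'
python3 st.py
```

```text
time: 20.88
tool_pos: [517.8, 12.2, 37.7]
tcp_rot: [-3.141, 0.0, 0.666]
contact_force: [-4.1, -3.0, 0.1]
grip_width: 25.6
finger_force: 29.9
t 20.88 apex [-17.5  38.9] yaw_b 43.9 under 15.5 F_b [-3.8 -3.4] Fz 0.1 tilt [-3.141  0.   ]
```

```bash
python3 -m pendant '{"dp":[[0.0003,-0.0003,0],[0.0006,-0.0006,0],[0.0009,-0.0009,0],[0.0011,-0.0011,0]],"rotation":[[0,0,0],[0,0,0],[0,0,0],[0,0,0]]}'
python3 st.py
```

```text
time: 21.38
tool_pos: [518.0, 13.8, 37.7]
tcp_rot: [-3.141, 0.0, 0.666]
contact_force: [-5.0, -4.2, 0.5]
grip_width: 25.7
finger_force: 29.9
t 21.38 apex [-17.5  40.5] yaw_b 43.9 under 15.5 F_b [-4.5 -4.6] Fz 0.5 tilt [-3.141  0.   ]
```

```bash
python3 -m pendant '{"dp":[[0.0002,-0.0002,0],[0.0004,-0.0004,0],[0.0006,-0.0006,0],[0.0007,-0.0007,0]],"rotation":[[0,0,0],[0,0,0],[0,0,0],[0,0,0]]}'
python3 st.py
```

```text
time: 21.88
tool_pos: [518.0, 14.7, 37.6]
tcp_rot: [-3.141, 0.001, 0.666]
contact_force: [-4.9, -3.6, 0.1]
grip_width: 25.6
finger_force: 29.9
t 21.88 apex [-17.6  41.4] yaw_b 43.9 under 15.4 F_b [-4.6 -4.1] Fz 0.1 tilt [-3.141e+00  1.000e-03]
```

```bash
python3 -m pendant '{"dp":[[0.0003,-0.0003,0],[0.0006,-0.0006,0],[0.0008,-0.0008,0],[0.0011,-0.0011,0]],"rotation":[[0,0,0],[0,0,0],[0,0,0],[0,0,0]]}'
python3 st.py
```

```text
time: 22.38
tool_pos: [517.8, 15.4, 37.7]
tcp_rot: [-3.141, 0.002, 0.665]
contact_force: [-7.2, -9.2, 3.2]
grip_width: 25.6
finger_force: 30.0
t 22.38 apex [-17.9  42.1] yaw_b 43.9 under 15.5 F_b [-6.2 -9.8] Fz 3.2 tilt [-3.141e+00  2.000e-03]
```

Stop met at apex y ≈ 42. Now I add pressure towards the fence.

```bash
python3 -m pendant '{"dp":[[0.0002,0.0002,0],[0.0004,0.0003,0],[0.0004,0.0003,0],[0.0004,0.0003,0]],"rotation":[[0,0,0],[0,0,0],[0,0,0],[0,0,0]]}'
python3 st.py
```

```text
time: 22.88
tool_pos: [517.9, 15.3, 37.7]
tcp_rot: [-3.141, 0.003, 0.666]
contact_force: [-8.9, -9.2, 2.2]
grip_width: 25.7
finger_force: 30.0
t 22.88 apex [-17.8  42. ] yaw_b 43.9 under 15.5 F_b [ -7.9 -10. ] Fz 2.2 tilt [-3.141e+00  3.000e-03]
```

```bash
python3 -m pendant '{"dp":[[0.0002,0.0002,0],[0.0004,0.0003,0],[0.0004,0.0003,0],[0.0004,0.0003,0],[0.0004,0.0003,0],[0.0004,0.0003,0]],"rotation":[[0,0,0],[0,0,0],[0,0,0],[0,0,0],[0,0,0],[0,0,0]]}'
python3 st.py; python3 notch.py 5
```

```text
time: 23.62
tool_pos: [518.0, 15.2, 37.7]
tcp_rot: [-3.141, 0.003, 0.666]
contact_force: [-9.1, -8.7, 4.1]
grip_width: 25.7
finger_force: 30.0
t 23.62 apex [-17.7  41.9] yaw_b 43.9 under 15.5 F_b [-8.2 -9.5] Fz 4.1 tilt [-3.141e+00  3.000e-03]
[518.   15.2  37.7] 38.14
side expected apex px 245.9 225.4
206 185
top expected apex px 254.3 176.2
215 136
```

View pics/n5.png

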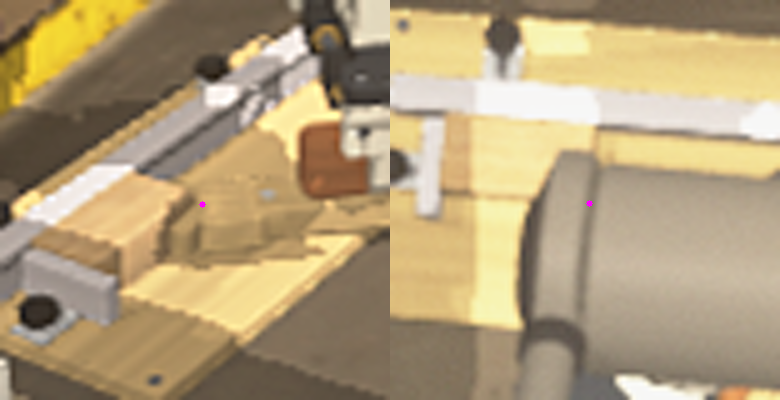

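The block is in the corner, flush with the fence bar and stop plate (top half, stop face about x=443, fence edge at y≈118). One more small squeeze brings it to 10 N each way.

```bash
python3 -m pendant '{"dp":[[0.0003,0.0001,0],[0.0005,0.0002,0],[0.0005,0.0002,0],[0.0005,0.0002,0],[0.0005,0.0002,0],[0.0005,0.0002,0],[0.0005,0.0002,0],[0.0005,0.0002,0]],"rotation":[[0,0,0],[0,0,0],[0,0,0],[0,0,0],[0,0,0],[0,0,0],[0,0,0],[0,0,0]]}'
python3 st.py
```

```text
time: 24.72
tool_pos: [518.0, 15.2, 37.6]
tcp_rot: [-3.14, 0.004, 0.666]
contact_force: [-10.7, -11.4, 5.7]
grip_width: 25.6
finger_force: 30.0
t 24.73 apex [-17.6  41.9] yaw_b 43.9 under 15.4 F_b [ -9.5 -12.5] Fz 5.7 tilt [-3.14   0.004]
```

```bash
python3 -m pendant '{"dp":[[-0.001,0,0],[-0.003,0,0],[-0.008,0,0],[-0.018,0,0],[-0.03,0,0],[-0.042,0,0],[-0.052,0,-0.01],[-0.055,0,-0.03]],"rotation":[[0,0,0],[0,0,0],[0,0,0],[0,0,0],[0,0,0],[0,0,0],[0,0,0],[0,0,0]]}'
python3 st.py; python3 to.py 479 -235 75 -13.7
```

```text
time: 25.72
tool_pos: [475.6, -18.1, 68.0]
tcp_rot: [-3.14, 0.001, 0.665]
contact_force: [0.9, 0.0, -1.5]
grip_width: 26.0
finger_force: 29.9
t 25.73 apex [-56.5   4.5] yaw_b 43.9 under 45.8 F_b [0.8 0.1] Fz -1.5 tilt [-3.14e+00  1.00e-03]
dp mm [-131.2  172.8   -7. ] rot [-0.001  0.002  0.904]
```

```bash
python3 -m pendant '{"dp":[[-0.012,0.015,-0.01],[-0.03,0.039,-0.01],[-0.049,0.064,-0.01],[-0.068,0.09,-0.01],[-0.087,0.115,-0.01],[-0.106,0.14,-0.01],[-0.121,0.16,-0.01],[-0.131,0.173,-0.007]],"rotation":[[0,0,0.05],[0,0,0.17],[0,0,0.3],[0,0,0.44],[0,0,0.58],[0,0,0.72],[0,0,0.84],[0,0,0.904]]}'
python3 to.py 479 -235 23.5 -13.7
```

```text
time: 26.72
tool_pos: [480.5, -236.2, 75.6]
tcp_rot: [3.141, -0.002, -0.242]
contact_force: [0.7, 0.1, -1.5]
grip_width: 25.8
finger_force: 29.9
dp mm [-1.9 -0.9 52.1] rot [ 0.001 -0.002 -0.003]
```

```bash
python3 -m pendant '{"dp":[[0,0,0.015],[0,0,0.03],[0,0,0.042],[0,0,0.048],[0,0,0.0505],[0,0,0.052],[0,0,0.0525],[0,0,0.0525]],"rotation":[[0,0,0],[0,0,0],[0,0,0],[0,0,0],[0,0,0],[0,0,0],[0,0,0],[0,0,0]]}'
python3 st.py
```

```text
time: 27.72
tool_pos: [480.8, -234.7, 22.5]
tcp_rot: [3.141, -0.001, -0.238]
contact_force: [-0.2, 0.3, -1.1]
grip_width: 25.7
finger_force: 29.9
t 27.73 apex [  -2.7 -293.5] yaw_b -7.9 under 0.3 F_b [-0.3  0.2] Fz -1.1 tilt [ 3.141e+00 -1.000e-03]
```

Release, straight up, then clear to the side for the final look.

```bash
python3 -m pendant '{"dp":[[0,0,0.0003],[0,0,0.0003],[0,0,0.0003],[0,0,0.0003],[0,0,0.0003],[0,0,0.0003],[0,0,0.0003],[0,0,0.0003]],"rotation":[[0,0,0],[0,0,0],[0,0,0],[0,0,0],[0,0,0],[0,0,0],[0,0,0],[0,0,0]]}' 0.0918
python3 -m pendant '{"dp":[[0,0,-0.01],[0,0,-0.03],[0,0,-0.06],[0,0,-0.1],[-0.03,0.02,-0.15],[-0.08,0.05,-0.18],[-0.13,0.09,-0.19],[-0.15,0.11,-0.19]],"rotation":[[0,0,0],[0,0,0],[0,0,0],[0,0,0],[0,0,0],[0,0,0],[0,0,0],[0,0,0]]}'
python3 - <<'E'
from h import *; from plant import vision
ims=[]
for n,P in(("side",[560,-60,20]),("top",[570,-60,20])):
    c=vision.capture(n); np.savez(n+"9.npz",**c); u,v=proj(c,P)[0].astype(int); print(n,u,v)
    k=c["pixels"][v-70:v+80,u-97:u+98,::-1]; ims.append(cv2.resize(k,None,fx=2,fy=2,interpolation=cv2.INTER_CUBIC)[:, :390])
cv2.imwrite("pics/end.png",np.hstack(ims))
E
```

```text
time: 28.72
tool_pos: [480.6, -234.5, 21.9]
tcp_rot: [3.142, -0.0, -0.238]
contact_force: [-0.3, 0.2, -0.1]
grip_width: 91.8
finger_force: 0.0
time: 29.72
tool_pos: [307.1, -306.8, 213.8]
tcp_rot: [3.139, -0.002, -0.239]
contact_force: [0.8, -0.5, -0.1]
grip_width: 91.8
finger_force: 0.0
side 281 210
top 302 185
```

View pics/end.png

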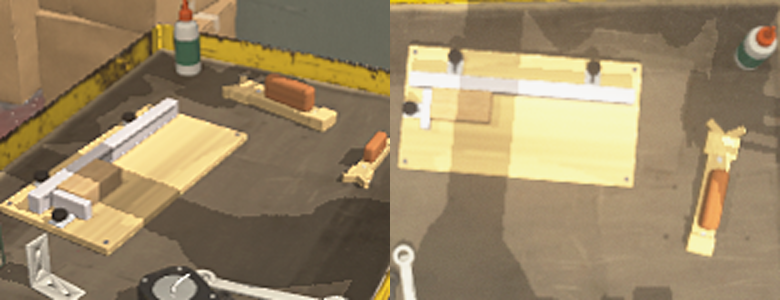

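The block sits in the corner of stop and fence (top half, (462,104)). The stick lies flat on the trolley at (714,190), clear of the jig. Handing in.

```bash
python3 -c "
from plant import workorder
print(workorder.close_job())"
```

```text
the job is handed in; nothing more can be done
None
```

I handed the job in at about 30 s: the block is in the corner of stop and fence, last pressed at about 9.5 N onto the fence and 12.5 N onto the stop (about 16 N in all), and the stick lies flat on the trolley top, clear of the jig.

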